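# Hang the learning clock on its stand, dial to the class

### The job

Take the square learning clock out of its wooden holder and hang it by its eye on the stand's springy hook arm, with the dial facing outward (the way the arm points, away from the post). Rest the eye lightly on the arm, feel along the arm for the notch and let the clock down to the bottom of it before you let go, so that it hangs still, upright and square to the arm. The arm bends easily, so never load it with more than about 15 N, and leave the tape roll, the basket and the duster where they are.

Things in the scene. Friction and masses are not known exactly. Their poses are not given: they have to be found in the camera images.
- clock: Learning clock, rigid plate 10 mm thick (its x), about 0.22 kg. Square panel 120 mm wide (y), 122 high; dial with black ticks and hands on a white +x face, plain brown -x face. On top a yellow handle 48 wide, 122 to 205 mm above the underside, with the eye in its lower part. Origin: centre of the underside; z up. Starts upright in the holder (x along its x); the dial may face any way.
- eye (a point): Middle of the upper edge of the clock's eye, a rectangular hole through the handle along x, 28 mm wide (y) and 30 mm high, reaching from 122 to 152 mm above the underside (this point: 152 mm, mid thickness). This edge bears on the arm. Axes as the clock's.
- grip (a point): Middle of the solid upper part of the handle (152 to 205 mm above the underside), 185 mm above the underside: pinch it here from above across the 10 mm thickness (along x), fingertips 15 mm or more above the eye so that they clear the arm. Axes as the clock's.
- holder: Fixed wooden block 60 x 160 x 38 mm (x, y, z) with a slot along its y, 13 mm wide, 132 mm long, 30 mm deep (floor 8 mm above the table), in which the clock stands. Origin: centre of the underside.
- stand: Fixed hook stand: dark foot 170 x 120 x 16 mm (65 mm behind to 105 mm ahead of the post), post 22 mm thick, blue head 34 x 28 mm with its top at 220 mm, and a flat steel arm along the stand's +x. Origin: on the post's axis at the table; z up. Head and arm sit on a spring: they give straight down 1 mm per 1.5 N (16 mm at most), so the hung clock sags by about 1.5 mm.
- arm (a point): Fixed point of the stand on the arm's middle line, 75 mm ahead of the post's axis, 220 mm up: level with the arm's top. Arm 14 mm wide, 15 mm deep. Its top has one square notch, 17 mm long (x), 8 deep, yellow floor. The arm telescopes, clamped at an unmeasured length: the notch's middle lies up to 16 mm either way (x) from this point. A red end 6 mm long, top at 226 mm, is 67 mm beyond the notch's middle.
- tape: Bystander: roll of yellow tape lying flat, 90 mm across, 24 mm high. Origin: centre of the underside.
- basket: Bystander: open blue plastic basket 80 x 120 x 50 mm. Origin: centre of the underside.
- duster: Bystander: wooden block of a board duster 50 x 110 x 35 mm. Origin: centre of the underside.
Not all that is in view belongs to the job. There is more than one size of the clock; the one meant has the size given above.

How it is judged:
By the outcome, as a careful person would: the job done as asked, in the order asked, and still so for the second after the job is handed in, with the robot touching nothing.
It also fails if it takes over 61 s, if anything falls off the work surface, if the arm or the gripper's body presses on something with over 40 N, if the wrist force passes 120 N, or if a joint passes its speed limit or range.

### The arm

A 6-joint arm with a two-finger parallel gripper is mounted at the origin on the work surface. World frame = base frame: x ahead of the robot, y to its left, z up, the work surface at z = 0. Lengths are in m, angles in rad, forces in N, time in s.
With the tool pointing down it reaches from about 0.375 to 0.975 m from the base axis. Payload 3.8 kg.
Tool frame: the origin (TCP) lies midway between the tips of the shut fingers; the grasp point (between the pads) lies 19 mm behind it; z points along the fingers, y is the direction in which the jaws open and shut (so a half turn about z gives the same grasp; the last joint's range is limited). The gripper opens to 85 mm and grips with 20 to 120 N. Pads are 22 mm wide; open, the fingers measure 114 mm over their backs; the gripper's body (76 mm by 85 mm) begins 54 mm behind the grasp point. The pads swing forward as they close: fully open they stand 13 mm farther back than shut.
Start: joints at [-1.139, 0.264, 1.604, -0, 1.274, -0.037], TCP at [0.305, -0.602, 0.231] pointing down, gripper open.
Joint ranges: [-2.63, 2.63], [-0.94, 2.18], [0.31, 2.57], [-1.31, 4.45], [0, 2.66], [-2.55, 2.55]. Speed limits (rad/s): [2.57, 2.57, 3.14, 3.14, 3.14, 3.14].

### API

Orientations are given as a rotation vector (axis times angle).
In Python, from workcell import bot gives the robot as it stands.
- The arm moves only by the tool drive_tool, never from a script. Its argument "deltas" is a list of rows, each an object with "hand": the opening, from 0 (shut) to 1 (fully open); "offset": the shift along the world's x, y, z in cm, a list of three; "angular": the turn, a rotation vector about the world's x, y, z in degrees, a list of three. A call has 1 to 8 rows; each row is the pose to reach, as a shift and turn from the pose commanded when the call began; what a row does not reach only later rows make up. A row lasts 1/8 s, in which the tool goes at most 62.5 mm and 10.7 degrees, less where a joint would pass 70% of its speed; a pose out of reach is approached as far as the arm can. A call with a gripper value outside its range is refused whole. The fingers move at their own pace and stop on an object; "force" is the grip in N (left out, the last holds). Time passes only in rows, so rows that repeat a pose let the fingers close. It gives the time, the measured TCP pose, the force and the opening at its end, in the units of the state.
- bot.read_state(): the state, without advancing time (a new reading comes with each control period).
- bot.read_camera(name): name is "scene" or "top" or "wrist"; returns a dict with "frame" (420x560x3 uint8, blue, green, red), "mtx" (3x3 intrinsics, pixels), "R" (3x3) and "t" (3): a world point X has camera coordinates R X + t. Camera axes: x right, y down, z forward; pixel columns grow to the right and rows downward; lengths in m; the calibration is good to about 2 mm. The wrist camera is an equidistant fisheye: a pixel r from the principal point sees the ray r / f radians off the axis. A picture is of the moment at which its call begins. There is no depth.
- bot.finish_job(): hands the job in, once; it reports no verdict.
The state is a dict: "time": time; "q": joint angles; "joint_vel": joint speeds; "joint_torque": joint torques, N m; "tool_pos": TCP position; "tcp_rot": TCP orientation; "wrist_force": force on the tool from outside, world axes, zero at the start; "torque": the same for the moment, N m; "width": opening from 0.0 (shut) to 1.0 (fully open).
Only numpy, scipy, OpenCV 4.12 (cv2) and the standard library are available. Lean on these libraries where they do the work, as an engineer would, in place of code of your own. Each camera call takes 0.05 s, during which the arm holds its last target. There are 200 camera calls.

## Working session

There is one attempt and no reset: what is moved stays moved. The work goes in short steps, Python scripts to look and compute and a tool call to move; the robot and the scene stay as the last step left them, time stands still between calls to the robot, and variables do not carry over. Pictures are saved under pics/ and viewed, about 8 in all and at most 12, crops included, and the job is handed in when it is done.

Besides the shell and the picture viewer there is one more tool, called as name(argument=value, ...) on one line, values as JSON. drive_tool: Moves the arm, as the interface text tells. Its arguments: {"type":"object","properties":{"deltas":{"type":"array"},"force":{"type":"number"}},"required":["deltas"]}

```bash
ls; mkdir -p pics; cat > h.py <<'E'
import numpy as np, cv2
from workcell import bot
def ray(c,uv):
    d=np.linalg.inv(c["mtx"])@np.array([uv[0],uv[1],1.0]); R=np.array(c["R"]);o=-R.T@np.array(c["t"])
    return o,R.T@d
def onz(c,uv,z):
    o,d=ray(c,uv); return o+d*(z-o[2])/d[2]
def proj(c,X):
    p=np.array(c["R"])@np.array(X)+np.array(c["t"]); p=np.array(c["mtx"])@p; return p[:2]/p[2]
def tri(c1,u1,c2,u2):
    o1,d1=ray(c1,u1);o2,d2=ray(c2,u2);d1/=np.linalg.norm(d1);d2/=np.linalg.norm(d2)
    s=np.linalg.lstsq(np.c_[d1,-d2],o2-o1,rcond=None)[0]
    a=o1+s[0]*d1;b=o2+s[1]*d2; return (a+b)/2,np.linalg.norm(a-b)
E
python3 - <<'E'
from h import *
import pickle
d={n:bot.read_camera(n) for n in("scene","top")}
pickle.dump(d,open("c0.pkl","wb"))
for n in d: cv2.imwrite(f"pics/{n}0.png",cv2.resize(d[n]["frame"],(800,600),interpolation=cv2.INTER_CUBIC)); print(n,d[n]["mtx"],d[n]["R"],-np.array(d[n]["R"]).T@d[n]["t"])
print(bot.read_state())
E
```

```text
pics
scene [[484.14324259   0.         276.94857083]
 [  0.         484.14324259 212.10813147]
 [  0.           0.           1.        ]] [[-0.00844429  0.99983828  0.01587775]
 [ 0.7046664   0.01721575 -0.70932989]
 [-0.70948852  0.00519874 -0.70469781]] [ 1.37091438 -0.01603392  1.02409763]
top [[532.96564378   0.         286.2490362 ]
 [  0.         532.96564378 218.07431208]
 [  0.           0.           1.        ]] [[-0.02694155 -0.99940069 -0.0217351 ]
 [-0.99853721  0.02792519 -0.04629935]
 [ 0.04687856  0.02045593 -0.99869112]] [ 0.44643154 -0.00927134  1.3901881 ]
{'time': 0.1, 'q': array([-1.13891192e+00,  2.64712103e-01,  1.60526339e+00,  4.36707043e-07,
        1.27370990e+00, -3.68587870e-02]), 'joint_vel': array([-0.00244358,  0.00054322, -0.00244295,  0.00024633, -0.00099168,
       -0.00152915]), 'joint_torque': array([ 1.40525485e-04, -5.16705287e+01, -3.68589807e+01, -1.30314597e-04,
        6.25103785e-03, -2.44604286e-05]), 'tool_pos': array([ 0.30468161, -0.6015658 ,  0.23004941]), 'tcp_rot': array([-3.05370694e+00, -7.29100957e-01,  6.43999285e-04]), 'wrist_force': array([ 0.12451006, -0.20394717,  0.13619152]), 'torque': array([-0.02709476, -0.0858086 , -0.01461907]), 'width': 0.9997825674781143}
```

View pics/scene0.png

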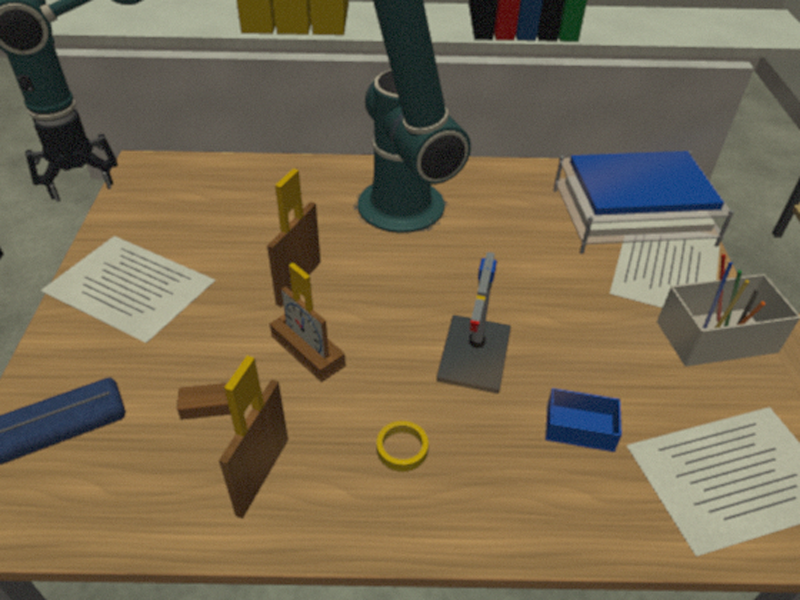

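View pics/top0.png

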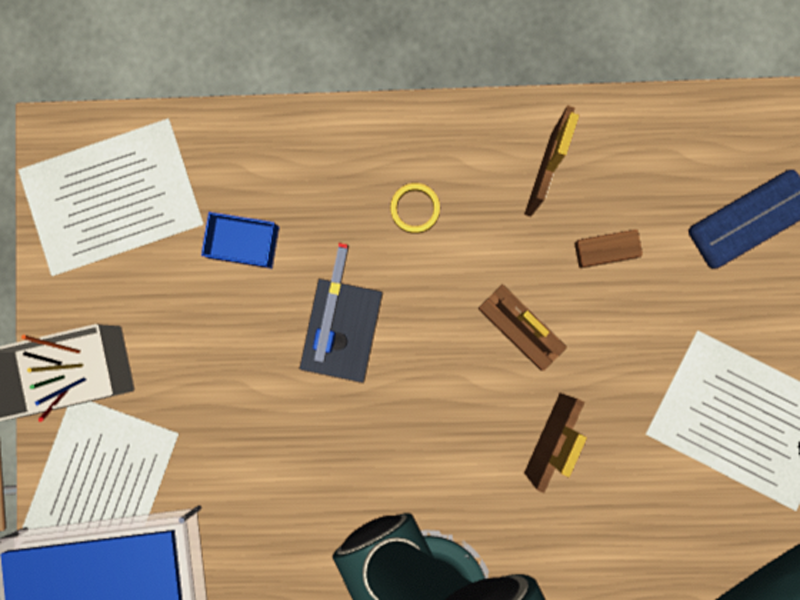

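Scene view: the holder clock is at about (305,330) with its dial towards the camera, and the stand is at (475,340). The top view shows the holder at (522,327), and the stand's arm running from the head (325,345) to the red end (343,245). The two larger clocks stand free. Next I'll measure from magnified crops.

```bash
python3 - <<'E'
from h import *
import pickle
d=pickle.load(open("c0.pkl","rb"))
def crop(n,x,y,w,h,s): return cv2.resize(d[n]["frame"][y:y+h,x:x+w],(w*s,h*s),interpolation=cv2.INTER_CUBIC)
a=np.hstack([crop("top",330,195,80,70,5),crop("top",200,160,80,70,5)[:, :400]])
b=np.hstack([crop("scene",182,175,66,55,6)[:,:396],np.zeros((330,8,3),np.uint8),crop("scene",300,170,66,55,6)])[:250+80]
b=cv2.copyMakeBorder(b,0,0,0,0,0); b=b[:,:800]
cv2.imwrite("pics/crops.png",np.vstack([a[:350],b[:250]]) if False else np.vstack([a[:350],cv2.resize(b,(800,250))]))
cv2.imwrite("pics/big.png",a)
for n,win in(("top",(330,195,410,265)),("top",(200,160,280,270)),("scene",(182,175,248,270)),("scene",(300,170,370,240))):
    hsv=cv2.cvtColor(d[n]["frame"],cv2.COLOR_BGR2HSV); x0,y0,x1,y1=win; w=hsv[y0:y1,x0:x1]
    ms=dict(yellow=cv2.inRange(w,(20,150,90),(34,255,255)),red=cv2.inRange(w,(0,170,90),(6,255,255)),blue=cv2.inRange(w,(100,140,60),(125,255,255)),grey=cv2.inRange(w,(90,0,110),(130,80,255)),white=cv2.inRange(w,(0,0,150),(180,60,255)),dark=cv2.inRange(w,(95,30,30),(130,120,95)))
    for k,m in ms.items():
        for c in cv2.findContours(m,cv2.RETR_EXTERNAL,cv2.CHAIN_APPROX_NONE)[0]:
            if len(c)>5:
                r=cv2.minAreaRect(c); print(n,k,"n",cv2.contourArea(c),"box",(cv2.boxPoints(r)+[x0,y0]).round(1).tolist())
E
```

```text
top yellow n 104.0 box [[365.0, 220.0], [368.5, 216.5], [384.0, 232.0], [380.5, 235.5]]
top yellow n 28.5 box [[230.4, 203.6], [231.8, 197.7], [237.7, 199.2], [236.2, 205.1]]
top red n 6.0 box [[237.0, 170.0], [242.0, 170.0], [242.0, 172.0], [237.0, 172.0]]
top blue n 33.0 box [[227.6, 245.9], [230.8, 231.5], [233.8, 232.2], [230.6, 246.6]]
top blue n 22.5 box [[218.1, 243.6], [221.2, 229.6], [223.6, 230.1], [220.5, 244.1]]
top grey n 261.5 box [[219.2, 252.0], [229.2, 204.8], [235.8, 206.2], [225.7, 253.4]]
top grey n 112.5 box [[231.8, 196.3], [236.8, 173.0], [242.5, 174.2], [237.5, 197.5]]
top white n 220.5 box [[219.9, 251.3], [229.8, 204.8], [235.4, 206.0], [225.5, 252.5]]
top white n 115.0 box [[231.2, 196.6], [236.2, 173.0], [242.0, 174.2], [236.9, 197.8]]
top dark n 1961.5 box [[209.9, 257.4], [223.0, 195.4], [266.5, 204.5], [253.5, 266.5]]
scene yellow n 264.5 box [[201.8, 184.2], [214.7, 182.4], [219.5, 217.5], [206.5, 219.3]]
scene dark n 1.0 box [[222.7, 245.9], [224.0, 242.0], [224.9, 242.3], [223.6, 246.2]]
scene dark n 4.0 box [[211.0, 228.0], [211.0, 222.0], [212.0, 222.0], [212.0, 228.0]]
scene dark n 2.0 box [[203.0, 212.0], [206.0, 212.0], [206.0, 213.0], [203.0, 213.0]]
scene yellow n 9.0 box [[332.8, 207.9], [333.3, 205.8], [339.4, 207.4], [338.9, 209.5]]
scene red n 4.5 box [[329.0, 225.0], [334.0, 225.0], [334.0, 226.0], [329.0, 226.0]]
scene blue n 7.0 box [[342.3, 195.8], [345.2, 182.8], [346.6, 183.1], [343.7, 196.2]]
scene blue n 4.0 box [[335.1, 189.8], [337.3, 180.8], [338.5, 181.1], [336.2, 190.1]]
scene grey n 6.5 box [[337.8, 188.0], [338.8, 183.0], [344.0, 184.0], [343.0, 189.0]]
scene grey n 0.5 box [[340.0, 181.0], [341.5, 179.5], [345.5, 183.5], [344.0, 185.0]]
scene dark n 3.0 box [[335.0, 195.0], [335.0, 191.0], [336.0, 191.0], [336.0, 195.0]]
```

View pics/crops.png

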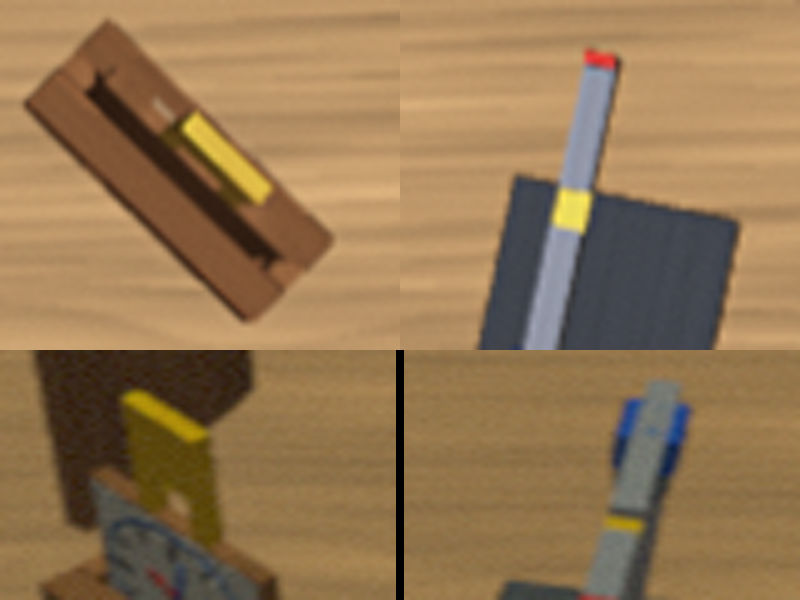

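The crops show the holder's corners, the handle's top edge (the dial faces down-left in the scene view, which is +x/-y), the arm, the notch's yellow floor at top pixel (234.4,202), and the red end.

```bash
python3 - <<'E'
from h import *
import pickle
d=pickle.load(open("c0.pkl","rb")); T=d["top"];S=d["scene"]
H=[onz(T,p,.038) for p in((351.6,198.6),(396.6,243),(380,259),(335,215.6))]
print("holder",np.round(H,4),[np.linalg.norm(H[i]-H[(i+1)%4]).round(4) for i in range(4)],np.mean(H,0))
v=H[1]-H[0]+H[2]-H[3];print("slot dir deg",np.degrees(np.arctan2(v[1],v[0])))
K=[onz(T,np.array(p)+0.0,.213) for p in((366.7,218.2),(382.3,233.8))]
print("handle top",np.mean(K,0),np.linalg.norm(K[1]-K[0]),np.degrees(np.arctan2(*(K[1]-K[0])[[1,0]])))
# handle top via scene
top2=(182+ (163)/6., 175+ (415-350)*330/250/6.)
print("tri", top2, tri(T,(374.5,226),S,(182+165/800*800*1.0/6,175+68*1.32/6)))
N=onz(T,(234.3,201.6),.212);Rr=onz(T,(240.3,171.9),.226);h=onz(T,(222.5,252.5),.22)
print("notch",N,"red",Rr,"armback",h,"d",np.linalg.norm((Rr-N)[:2]),"dir",[np.degrees(np.arctan2(*(a-b)[[1,0]])) for a,b in((Rr,N),(Rr,h))])
F=[onz(T,p,.016) for p in((209.9,257.4),(223.0,195.4),(266.5,204.5),(253.5,266.5))]
print("foot",np.round(F,4),[np.linalg.norm(F[i]-F[(i+1)%4]).round(4) for i in range(4)]); 
f=F[1]-F[0]+F[2]-F[3]; f/=np.linalg.norm(f); print("dir",np.degrees(np.arctan2(f[1],f[0])),"post",np.mean(F,0)-0.02*f)
print("notch tri",tri(T,(234.3,201.6),S,(336.5,207.3)),"red tri",tri(T,(240.3,171.9),S,(331.5,225)))
E
```

```text
holder [[ 0.5547 -0.1487  0.038 ]
 [ 0.4392 -0.2583  0.038 ]
 [ 0.4    -0.2152  0.038 ]
 [ 0.5127 -0.1054  0.038 ]] [np.float64(0.1592), np.float64(0.0583), np.float64(0.1574), np.float64(0.0604)] [ 0.47665844 -0.18189599  0.038     ]
slot dir deg -136.13544679492747
handle top [ 0.47880574 -0.17898757  0.213     ] 0.048343675511537884 -136.89137918337883
tri (209.16666666666666, 189.3) (array([ 0.47880769, -0.17885812,  0.21163848]), np.float64(0.0006781388315177994))
notch [0.54158486 0.12925675 0.212     ] red [0.60556966 0.11291466 0.226     ] armback [0.42956872 0.15681371 0.22      ] d 0.06603876012795283 dir [np.float64(-14.327381045627245), np.float64(-14.005235769010914)]
foot [[0.4149 0.2186 0.016 ]
 [0.5744 0.1813 0.016 ]
 [0.5475 0.069  0.016 ]
 [0.3885 0.1065 0.016 ]] [np.float64(0.1638), np.float64(0.1155), np.float64(0.1633), np.float64(0.1152)]
dir -13.227826254758183 post [0.46185357 0.14844817 0.016     ]
notch tri (array([0.54111033, 0.13020009, 0.21941847]), np.float64(0.003612709542906515)) red tri (array([0.60570163, 0.11391437, 0.22550896]), np.float64(0.001888730062653119))
```

drive_tool(deltas=[{"hand": 1, "offset": [0, 0, 6], "angular": [0, 0, 0]}, {"hand": 1, "offset": [2, 4, 12], "angular": [0, 0, 3]}, {"hand": 1, "offset": [4, 9, 12], "angular": [0, 0, 6]}, {"hand": 1, "offset": [6, 14, 12], "angular": [0, 0, 9]}, {"hand": 1, "offset": [8, 19, 12], "angular": [0, 0, 12]}, {"hand": 1, "offset": [10, 24, 12], "angular": [0, 0, 15]}, {"hand": 1, "offset": [12, 29, 12], "angular": [0, 0, 16.6]}, {"hand": 1, "offset": [14, 34, 12], "angular": [0, 0, 16.6]}])

```text
time: 1.1
tool_pos: [0.4451, -0.2604, 0.3508]
tcp_rot: [-2.918, -1.163, 0.0]
wrist_force: [0.6, 0.1, 0.2]
width: 1.005
```

drive_tool(deltas=[{"hand": 1, "offset": [2, 4.5, 0], "angular": [0, 0, 0]}, {"hand": 1, "offset": [3.4, 8.3, -2], "angular": [0, 0, 0]}, {"hand": 1, "offset": [3.4, 8.3, -5], "angular": [0, 0, 0]}, {"hand": 1, "offset": [3.4, 8.3, -5], "angular": [0, 0, 0]}, {"hand": 1, "offset": [3.4, 8.3, -5], "angular": [0, 0, 0]}])

```text
time: 1.72
tool_pos: [0.4791, -0.1796, 0.3019]
tcp_rot: [2.918, 1.162, 0.0]
wrist_force: [-0.2, -0.4, 1.5]
width: 1.002
```

```bash
python3 - <<'E'
from h import *
import pickle
w=bot.read_camera("wrist"); pickle.dump(w,open("w1.pkl","wb")); cv2.imwrite("pics/w1.png",w["frame"])
s=bot.read_state();print(s["time"],s["q"],s["tool_pos"],s["tcp_rot"],s["wrist_force"]);print(w["mtx"],w["R"],w["t"])
E
```

```text
1.775 [-4.07550714e-01 -8.65226566e-02  1.85333152e+00 -8.19367911e-05
  1.37314244e+00  4.05555780e-01] [ 0.47938236 -0.1798691   0.30253902] [2.91768817e+00 1.16148284e+00 1.73124612e-03] [-0.51921562 -0.25192908 -0.01328029]
[[325.1922621    0.         284.35125229]
 [  0.         325.1922621  211.65791558]
 [  0.           0.           1.        ]] [[ 6.87487638e-01 -7.26195488e-01  9.27779752e-04]
 [-6.92314407e-01 -6.55025737e-01  3.02724372e-01]
 [-2.19229354e-01 -2.08761579e-01 -9.53077695e-01]] [-0.46019282  0.15348894  0.51617397]
```

View pics/w1.png

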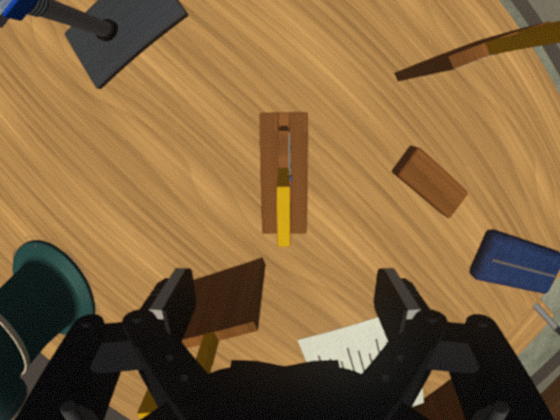

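Wrist view: the handle top is at about (284,187–246). The white dial shows on the right side of the plate, confirming it faces -46.5°. A large clock sits lower left at (225,300), so I'll check clearance to it while refining the grip position.

```bash
python3 - <<'E'
from h import *
import pickle
w=pickle.load(open("w1.pkl","rb"));d=pickle.load(open("c0.pkl","rb"))
hsv=cv2.cvtColor(w["frame"],cv2.COLOR_BGR2HSV);m=cv2.inRange(hsv,(18,150,150),(34,255,255));m[:,:250]=0;m[:,320:]=0;m[260:]=0
c=max(cv2.findContours(m,cv2.RETR_EXTERNAL,cv2.CHAIN_APPROX_NONE)[0],key=len);b=cv2.boxPoints(cv2.minAreaRect(c));print(b)
def wz(uv,z):
    p=np.array(uv)-w["mtx"][:2,2];r=np.linalg.norm(p);th=r/w["mtx"][0,0];v=np.r_[p/r*np.sin(th),np.cos(th)]
    R=w["R"];o=-R.T@w["t"];g=R.T@v;return o+g*(z-o[2])/g[2]
P=np.array([wz(x,.213) for x in b]);print(P.round(4),P.mean(0),[np.linalg.norm(P[i]-P[i-1]).round(4) for i in range(4)])
e=sorted(b.tolist(),key=lambda x:x[1]);a=(P[0]+P[1])/2
q=[wz(np.mean(e[:2],0),.213),wz(np.mean(e[2:],0),.213)];v=q[0]-q[1];print("yaw y",np.degrees(np.arctan2(v[1],v[0])))
H=[wz(x,.038) for x in((260.5,113),(307.5,113),(307.5,233),(262,233))];print(np.round(H,4),np.mean(H,0))
print("bigclock",tri(d["top"],(.7*575,.7*452),d["scene"],(.7*288,.7*175)))
E
```

```text
[[276. 187.]
 [290. 187.]
 [290. 247.]
 [276. 247.]]
[[ 0.4918 -0.1594  0.213 ]
 [ 0.4989 -0.1668  0.213 ]
 [ 0.4642 -0.2     0.213 ]
 [ 0.4567 -0.1921  0.213 ]] [ 0.47790209 -0.17959115  0.213     ] [np.float64(0.048), np.float64(0.0103), np.float64(0.048), np.float64(0.0109)]
yaw y 43.356818997322776
[[ 0.5147 -0.1058  0.038 ]
 [ 0.5547 -0.148   0.038 ]
 [ 0.4415 -0.2587  0.038 ]
 [ 0.3993 -0.2141  0.038 ]] [ 0.47754838 -0.18163525  0.038     ]
bigclock (array([ 0.28948708, -0.21700329,  0.28186696]), np.float64(0.005838792696134372))
```

drive_tool(deltas=[{"hand": 1, "offset": [-0.1, 0, -4], "angular": [0, 0, 0]}, {"hand": 1, "offset": [-0.1, 0, -8], "angular": [0, 0, 0]}, {"hand": 1, "offset": [-0.1, 0, -11], "angular": [0, 0, 0]}, {"hand": 1, "offset": [-0.1, 0, -12.4], "angular": [0, 0, 0]}, {"hand": 1, "offset": [-0.1, 0, -12.4], "angular": [0, 0, 0]}, {"hand": 1, "offset": [-0.1, 0, -12.4], "angular": [0, 0, 0]}])

```text
time: 2.52
tool_pos: [0.4792, -0.1799, 0.1792]
tcp_rot: [2.917, 1.162, 0.003]
wrist_force: [0.0, 0.6, -0.9]
width: 1.002
```

drive_tool(deltas=[{"hand": 0, "offset": [0, 0, 0], "angular": [0, 0, 0]}, {"hand": 0, "offset": [0, 0, 0], "angular": [0, 0, 0]}, {"hand": 0, "offset": [0, 0, 0], "angular": [0, 0, 0]}, {"hand": 0, "offset": [0, 0, 0], "angular": [0, 0, 0]}, {"hand": 0, "offset": [0, 0, 0], "angular": [0, 0, 0]}, {"hand": 0, "offset": [0, 0, 0], "angular": [0, 0, 0]}, {"hand": 0, "offset": [0, 0, 0], "angular": [0, 0, 0]}, {"hand": 0, "offset": [0, 0, 0], "angular": [0, 0, 0]}], force=25)

```text
time: 3.52
tool_pos: [0.4781, -0.1792, 0.1774]
tcp_rot: [2.918, 1.163, 0.0]
wrist_force: [-0.3, 1.0, 1.0]
width: 0.113
```

drive_tool(deltas=[{"hand": 0, "offset": [0, 0, 0], "angular": [0, 0, 0]}, {"hand": 0, "offset": [0, 0, 0.5], "angular": [0, 0, 0]}, {"hand": 0, "offset": [0, 0, 1.5], "angular": [0, 0, 0]}, {"hand": 0, "offset": [0, 0, 3], "angular": [0, 0, 0]}, {"hand": 0, "offset": [0, 0, 5], "angular": [0, 0, 0]}, {"hand": 0, "offset": [0, 0, 8], "angular": [0, 0, 0]}, {"hand": 0, "offset": [0, 0, 11], "angular": [0, 0, 0]}, {"hand": 0, "offset": [0, 0, 12], "angular": [0, 0, 0]}], force=50)

```text
time: 4.53
tool_pos: [0.4792, -0.1797, 0.3007]
tcp_rot: [2.915, 1.162, 0.006]
wrist_force: [0.1, -0.6, -2.9]
width: 0.114
```

drive_tool(deltas=[{"hand": 0, "offset": [2, 0, 0], "angular": [0, 0, 4]}, {"hand": 0, "offset": [5, 1, 0], "angular": [0, 0, 10]}, {"hand": 0, "offset": [8, 2, 0], "angular": [0, 0, 16]}, {"hand": 0, "offset": [11, 4, 0], "angular": [0, 0, 22]}, {"hand": 0, "offset": [14, 6, 0], "angular": [0, 0, 28]}, {"hand": 0, "offset": [17, 8, 0], "angular": [0, 0, 32.7]}, {"hand": 0, "offset": [18, 9, 0], "angular": [0, 0, 32.7]}, {"hand": 0, "offset": [18.2, 10, 0], "angular": [0, 0, 32.7]}])

```text
time: 5.52
tool_pos: [0.6597, -0.0788, 0.2963]
tcp_rot: [-2.473, -1.936, 0.003]
wrist_force: [-0.8, 1.1, -3.4]
width: 0.106
```

drive_tool(deltas=[{"hand": 0, "offset": [0, 3, 0], "angular": [0, 0, 0]}, {"hand": 0, "offset": [0, 6, 0], "angular": [0, 0, 0]}, {"hand": 0, "offset": [-0.5, 10, -1], "angular": [0, 0, 0]}, {"hand": 0, "offset": [-1, 14, -2], "angular": [0, 0, 0]}, {"hand": 0, "offset": [-1.5, 17, -3], "angular": [0, 0, 0]}, {"hand": 0, "offset": [-2, 18.3, -4.9], "angular": [0, 0, 0]}, {"hand": 0, "offset": [-2, 18.3, -4.9], "angular": [0, 0, 0]}, {"hand": 0, "offset": [-2, 18.3, -4.9], "angular": [0, 0, 0]}])

```text
time: 6.52
tool_pos: [0.64, 0.1025, 0.2483]
tcp_rot: [2.473, 1.936, -0.001]
wrist_force: [1.0, 0.6, -2.7]
width: 0.114
```

```bash
python3 - <<'E'
from h import *
import pickle
d={n:bot.read_camera(n) for n in("scene","top","wrist")};pickle.dump(d,open("c2.pkl","wb"))
s=bot.read_state();print(s["time"],s["tool_pos"],s["tcp_rot"],s["wrist_force"],s["torque"],s["width"])
a=cv2.resize(d["scene"]["frame"][140:290,260:410],(400,400),interpolation=cv2.INTER_CUBIC)
b=cv2.resize(d["wrist"]["frame"],(400,300))
cv2.imwrite("pics/p2.png",np.hstack([a,cv2.copyMakeBorder(b,0,100,0,0,0)]))
E
```

```text
6.675 [0.64072025 0.10262765 0.24921176] [2.47352907e+00 1.93503840e+00 1.72605705e-03] [ 0.21375864 -0.51308225 -2.29759281] [0.05741656 0.06185349 0.01553723] 0.10943072825454615
```

View pics/p2.png

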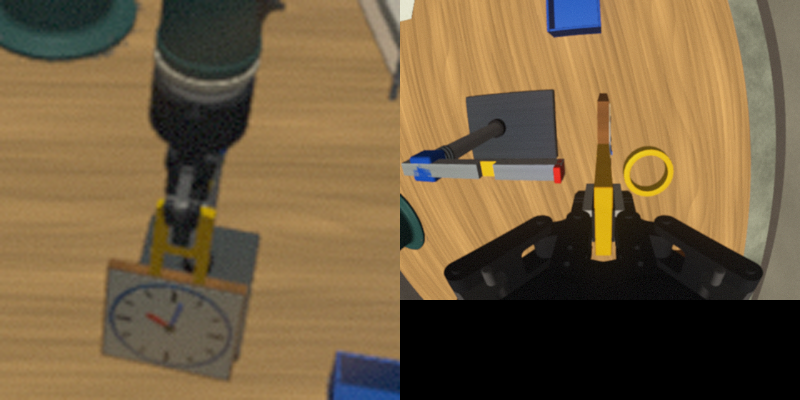

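The dial faces outward, clear of the red end at right-panel (558,173). The yellow notch is at (487,168). Next I'll measure both closely with the wrist camera.

```bash
cat >> h.py <<'E'
def wz(w,uv,z):
    p=np.array(uv,float)-w["mtx"][:2,2];r=np.linalg.norm(p);th=r/w["mtx"][0,0];v=np.r_[p/r*np.sin(th),np.cos(th)]
    R=w["R"];o=-R.T@w["t"];g=R.T@v;return o+g*(z-o[2])/g[2]
def cent(m):
    c=max(cv2.findContours(m,cv2.RETR_EXTERNAL,cv2.CHAIN_APPROX_NONE)[0],key=cv2.contourArea);return c
E
python3 - <<'E'
from h import *
import pickle
w=pickle.load(open("c2.pkl","rb"))["wrist"];f=w["frame"];hsv=cv2.cvtColor(f,cv2.COLOR_BGR2HSV)
x0,y0,x1,y1=0,200,240,270;h=hsv[y0:y1,x0:x1]
for n,m,z in(("yel",cv2.inRange(h,(20,150,120),(34,255,255)),.212),("red",cv2.inRange(h,(0,150,150),(6,255,255)),.226),("arm",cv2.inRange(h,(100,0,120),(130,90,255)),.22)):
    c=cent(m).reshape(-1,2)+[x0,y0];b=cv2.boxPoints(cv2.minAreaRect(c.astype(np.float32)))
    P=np.array([wz(w,p,z) for p in b]);print(n,b.round(1).tolist(),"\n",P.round(4).tolist(),P.mean(0).round(4),[np.linalg.norm(P[i]-P[i-1]).round(4) for i in range(4)])
cv2.imwrite("pics/w2c.png",cv2.resize(f[210:270,60:240],(720,240),interpolation=cv2.INTER_CUBIC))
E
```

```text
yel [[112.0, 225.0], [134.0, 225.0], [134.0, 247.0], [112.0, 247.0]] 
 [[0.5343, 0.1405, 0.212], [0.5508, 0.1366, 0.212], [0.5445, 0.1223, 0.212], [0.5273, 0.1259, 0.212]] [0.5392 0.1313 0.212 ] [np.float64(0.0162), np.float64(0.0169), np.float64(0.0156), np.float64(0.0175)]
red [[214.1999969482422, 234.10000610351562], [223.5, 233.39999389648438], [225.1999969482422, 255.8000030517578], [216.0, 256.5]] 
 [[0.6059, 0.1231, 0.226], [0.6112, 0.1223, 0.226], [0.6079, 0.1089, 0.226], [0.6024, 0.1097, 0.226]] [0.6068 0.116  0.226 ] [np.float64(0.0139), np.float64(0.0054), np.float64(0.0138), np.float64(0.0055)]
arm [[137.0, 231.0], [214.0, 231.0], [214.0, 251.0], [137.0, 251.0]] 
 [[0.5561, 0.1343, 0.22], [0.6044, 0.123, 0.22], [0.6004, 0.1109, 0.22], [0.5505, 0.1218, 0.22]] [0.5778 0.1225 0.22  ] [np.float64(0.0137), np.float64(0.0496), np.float64(0.0128), np.float64(0.051)]
```

View pics/w2c.png

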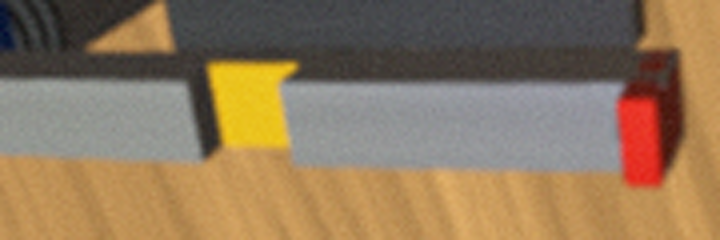

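drive_tool(deltas=[{"hand": 0, "offset": [0, 0.2, 0], "angular": [0, 0, 0.3]}, {"hand": 0, "offset": [0, 0.4, 0], "angular": [0, 0, 0.5]}, {"hand": 0, "offset": [-0.2, 0.45, 0], "angular": [0, 0, 0.5]}, {"hand": 0, "offset": [-0.8, 0.59, 0], "angular": [0, 0, 0.5]}, {"hand": 0, "offset": [-1.4, 0.73, 0], "angular": [0, 0, 0.5]}, {"hand": 0, "offset": [-2, 0.88, 0], "angular": [0, 0, 0.5]}, {"hand": 0, "offset": [-2.4, 0.97, 0], "angular": [0, 0, 0.5]}, {"hand": 0, "offset": [-2.4, 0.97, 0], "angular": [0, 0, 0.5]}])

```text
time: 7.68
tool_pos: [0.6156, 0.1137, 0.2484]
tcp_rot: [2.464, 1.949, 0.0]
wrist_force: [-0.1, -0.2, -3.5]
width: 0.11
```

drive_tool(deltas=[{"hand": 0, "offset": [-0.6, 0.14, 0], "angular": [0, 0, 0]}, {"hand": 0, "offset": [-1.2, 0.29, 0], "angular": [0, 0, 0]}, {"hand": 0, "offset": [-1.8, 0.43, 0], "angular": [0, 0, 0]}, {"hand": 0, "offset": [-2.4, 0.57, 0], "angular": [0, 0, 0]}, {"hand": 0, "offset": [-3.1, 0.74, 0], "angular": [0, 0, 0]}, {"hand": 0, "offset": [-3.1, 0.74, 0], "angular": [0, 0, 0]}, {"hand": 0, "offset": [-3.1, 0.74, 0], "angular": [0, 0, 0]}])

```text
time: 8.55
tool_pos: [0.5851, 0.1209, 0.2484]
tcp_rot: [2.464, 1.948, 0.001]
wrist_force: [0.6, -0.0, -2.1]
width: 0.117
```

```bash
python3 - <<'E'
from h import *
d={n:bot.read_camera(n) for n in("scene","wrist")}
s=bot.read_state();print(s["time"],s["tool_pos"],s["tcp_rot"],s["wrist_force"],s["torque"],s["width"])
a=cv2.resize(d["scene"]["frame"][150:250,290:390],(500,500),interpolation=cv2.INTER_CUBIC)
b=cv2.resize(d["wrist"]["frame"][180:380,180:380],(300,300))
cv2.imwrite("pics/p3.png",np.hstack([a,cv2.copyMakeBorder(b,0,200,0,0,0)]))
E
```

```text
8.65 [0.58519953 0.12088834 0.24834035] [2.46434882e+00 1.94821063e+00 3.26667579e-04] [-0.4065468   0.52590641 -2.30162108] [ 0.02076566  0.00456151 -0.00777155] 0.11199311288812595
```

View pics/p3.png

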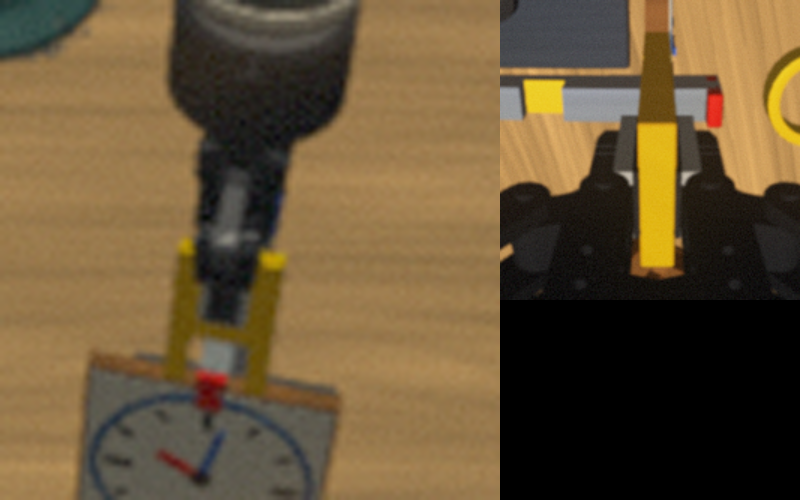

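The eye is over the arm: the red end is at (210,390), in front of the dial, and the arm passes through the hole. Next I lower until light contact.

drive_tool(deltas=[{"hand": 0, "offset": [0, 0, -0.4], "angular": [0, 0, 0]}, {"hand": 0, "offset": [0, 0, -0.8], "angular": [0, 0, 0]}, {"hand": 0, "offset": [0, 0, -0.9], "angular": [0, 0, 0]}, {"hand": 0, "offset": [0, 0, -0.9], "angular": [0, 0, 0]}, {"hand": 0, "offset": [0, 0, -0.9], "angular": [0, 0, 0]}])

```text
time: 9.28
tool_pos: [0.5851, 0.1209, 0.2394]
tcp_rot: [2.464, 1.948, 0.0]
wrist_force: [0.2, -0.9, -2.7]
width: 0.108
```

drive_tool(deltas=[{"hand": 0, "offset": [0, 0, -0.1], "angular": [0, 0, 0]}, {"hand": 0, "offset": [0, 0, -0.1], "angular": [0, 0, 0]}, {"hand": 0, "offset": [0, 0, -0.1], "angular": [0, 0, 0]}])

```text
time: 9.65
tool_pos: [0.585, 0.121, 0.2383]
tcp_rot: [2.464, 1.948, 0.0]
wrist_force: [-0.4, -0.1, -2.6]
width: 0.108
```

drive_tool(deltas=[{"hand": 0, "offset": [0, 0, -0.1], "angular": [0, 0, 0]}, {"hand": 0, "offset": [0, 0, -0.1], "angular": [0, 0, 0]}, {"hand": 0, "offset": [0, 0, -0.1], "angular": [0, 0, 0]}])

```text
time: 10.02
tool_pos: [0.585, 0.121, 0.2373]
tcp_rot: [-2.464, -1.948, -0.0]
wrist_force: [0.0, 0.3, -2.3]
width: 0.113
```

drive_tool(deltas=[{"hand": 0, "offset": [0, 0, -0.1], "angular": [0, 0, 0]}, {"hand": 0, "offset": [0, 0, -0.1], "angular": [0, 0, 0]}, {"hand": 0, "offset": [0, 0, -0.1], "angular": [0, 0, 0]}])

```text
time: 10.4
tool_pos: [0.5851, 0.1209, 0.2365]
tcp_rot: [2.464, 1.948, 0.0]
wrist_force: [-0.5, -0.3, -1.6]
width: 0.108
```

drive_tool(deltas=[{"hand": 0, "offset": [0, 0, -0.1], "angular": [0, 0, 0]}, {"hand": 0, "offset": [0, 0, -0.1], "angular": [0, 0, 0]}, {"hand": 0, "offset": [0, 0, -0.1], "angular": [0, 0, 0]}])

```text
time: 10.78
tool_pos: [0.5851, 0.1209, 0.2355]
tcp_rot: [2.464, 1.948, 0.0]
wrist_force: [-0.4, -0.1, -0.4]
width: 0.108
```

drive_tool(deltas=[{"hand": 0, "offset": [0, 0, -0.1], "angular": [0, 0, 0]}, {"hand": 0, "offset": [0, 0, -0.1], "angular": [0, 0, 0]}, {"hand": 0, "offset": [0, 0, -0.1], "angular": [0, 0, 0]}])

```text
time: 11.15
tool_pos: [0.5851, 0.1209, 0.2346]
tcp_rot: [2.464, 1.948, 0.001]
wrist_force: [-0.1, -1.0, 1.4]
width: 0.113
```

drive_tool(deltas=[{"hand": 0, "offset": [-0.5, 0.12, 0], "angular": [0, 0, 0]}, {"hand": 0, "offset": [-1, 0.24, 0], "angular": [0, 0, 0]}, {"hand": 0, "offset": [-1.5, 0.36, 0], "angular": [0, 0, 0]}, {"hand": 0, "offset": [-2, 0.48, 0], "angular": [0, 0, 0]}, {"hand": 0, "offset": [-2.5, 0.6, 0], "angular": [0, 0, 0]}, {"hand": 0, "offset": [-3, 0.71, 0], "angular": [0, 0, 0]}, {"hand": 0, "offset": [-3, 0.71, 0], "angular": [0, 0, 0]}])

```text
time: 12.02
tool_pos: [0.5542, 0.1282, 0.2342]
tcp_rot: [-2.464, -1.948, 0.001]
wrist_force: [0.5, -0.1, 2.7]
width: 0.111
```

drive_tool(deltas=[{"hand": 0, "offset": [-0.3, 0.07, 0], "angular": [0, 0, 0]}, {"hand": 0, "offset": [-0.5, 0.12, 0], "angular": [0, 0, 0]}, {"hand": 0, "offset": [-0.5, 0.12, 0], "angular": [0, 0, 0]}])

```text
time: 12.4
tool_pos: [0.5499, 0.1292, 0.2343]
tcp_rot: [-2.464, -1.948, 0.0]
wrist_force: [0.6, 0.0, 2.3]
width: 0.111
```

drive_tool(deltas=[{"hand": 0, "offset": [-0.2, 0.05, 0], "angular": [0, 0, 0]}, {"hand": 0, "offset": [-0.3, 0.07, 0], "angular": [0, 0, 0]}, {"hand": 0, "offset": [-0.3, 0.07, 0], "angular": [0, 0, 0]}])

```text
time: 12.78
tool_pos: [0.5469, 0.1299, 0.2343]
tcp_rot: [-2.464, -1.948, 0.0]
wrist_force: [1.8, -1.8, 2.7]
width: 0.107
```

drive_tool(deltas=[{"hand": 0, "offset": [-0.1, 0.02, 0], "angular": [0, 0, 0]}, {"hand": 0, "offset": [-0.2, 0.05, 0], "angular": [0, 0, 0]}, {"hand": 0, "offset": [-0.2, 0.05, 0], "angular": [0, 0, 0]}])

```text
time: 13.15
tool_pos: [0.5434, 0.1304, 0.233]
tcp_rot: [-2.463, -1.947, 0.005]
wrist_force: [0.3, 0.2, -3.0]
width: 0.112
```

drive_tool(deltas=[{"hand": 0, "offset": [-0.2, 0.05, 0], "angular": [0, 0, 0]}, {"hand": 0, "offset": [-0.2, 0.05, 0], "angular": [0, 0, 0]}, {"hand": 0, "offset": [-0.2, 0.05, 0], "angular": [0, 0, 0]}])

```text
time: 13.52
tool_pos: [0.5426, 0.1309, 0.2338]
tcp_rot: [-2.464, -1.948, 0.001]
wrist_force: [-0.5, -0.8, -2.9]
width: 0.112
```

drive_tool(deltas=[{"hand": 0, "offset": [0, 0, -0.1], "angular": [0, 0, 0]}, {"hand": 0, "offset": [0, 0, -0.2], "angular": [0, 0, 0]}, {"hand": 0, "offset": [0, 0, -0.3], "angular": [0, 0, 0]}, {"hand": 0, "offset": [0, 0, -0.3], "angular": [0, 0, 0]}, {"hand": 0, "offset": [0, 0, -0.3], "angular": [0, 0, 0]}])

```text
time: 14.15
tool_pos: [0.543, 0.1309, 0.2313]
tcp_rot: [2.464, 1.948, 0.0]
wrist_force: [0.6, 0.8, -2.2]
width: 0.112
```

drive_tool(deltas=[{"hand": 0, "offset": [0, 0, -0.1], "angular": [0, 0, 0]}, {"hand": 0, "offset": [0, 0, -0.2], "angular": [0, 0, 0]}, {"hand": 0, "offset": [0, 0, -0.2], "angular": [0, 0, 0]}, {"hand": 0, "offset": [0, 0, -0.2], "angular": [0, 0, 0]}])

```text
time: 14.65
tool_pos: [0.543, 0.1309, 0.2293]
tcp_rot: [2.464, 1.948, -0.0]
wrist_force: [-0.5, -0.3, -2.5]
width: 0.112
```

drive_tool(deltas=[{"hand": 0, "offset": [0, 0, -0.1], "angular": [0, 0, 0]}, {"hand": 0, "offset": [0, 0, -0.1], "angular": [0, 0, 0]}, {"hand": 0, "offset": [0, 0, -0.1], "angular": [0, 0, 0]}])

```text
time: 15.02
tool_pos: [0.5431, 0.1309, 0.2285]
tcp_rot: [2.464, 1.948, 0.0]
wrist_force: [0.0, 0.4, -0.4]
width: 0.111
```

drive_tool(deltas=[{"hand": 0, "offset": [0, 0, -0.1], "angular": [0, 0, 0]}, {"hand": 0, "offset": [0, 0, -0.1], "angular": [0, 0, 0]}, {"hand": 0, "offset": [0, 0, -0.1], "angular": [0, 0, 0]}])

```text
time: 15.4
tool_pos: [0.5431, 0.1309, 0.2275]
tcp_rot: [2.464, 1.948, 0.0]
wrist_force: [-0.0, -0.4, 0.7]
width: 0.113
```

```bash
python3 - <<'E'
from h import *
d={n:bot.read_camera(n) for n in("scene","wrist")}
F=[]
for _ in range(6): bot.read_camera("top"); s=bot.read_state();F.append(np.r_[s["wrist_force"],s["torque"]])
print(np.mean(F,0).round(3),s["tool_pos"])
a=cv2.resize(d["scene"]["frame"][150:250,290:390],(400,400),interpolation=cv2.INTER_CUBIC)
b=cv2.resize(d["wrist"]["frame"][180:320,180:320],(400,400),interpolation=cv2.INTER_CUBIC)
cv2.imwrite("pics/p4.png",np.hstack([a,b]))
E
```

```text
[-0.603 -0.253  0.693 -0.046  0.115  0.001] [0.5430528  0.13093935 0.22736012]
```

View pics/p4.png

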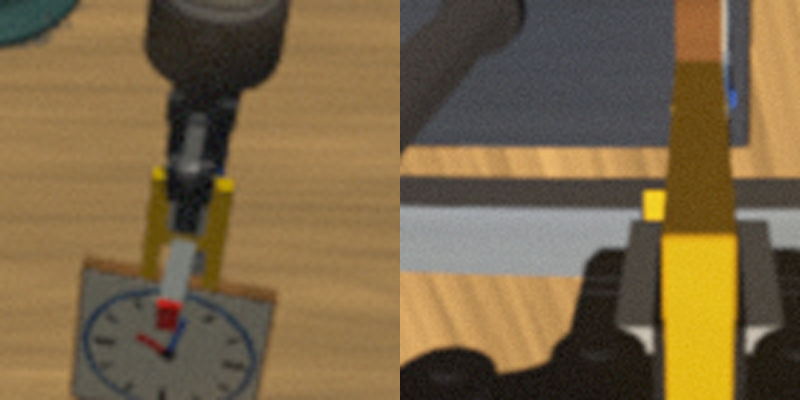

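The clock is seated in the notch, the yellow floor showing only on the inner side at (653,205). It sits about 1.5 mm towards the outer wall, so I'll unload, centre it and set it down again.

drive_tool(deltas=[{"hand": 0, "offset": [0, 0, 0.2], "angular": [0, 0, 0]}, {"hand": 0, "offset": [-0.15, 0.035, 0.2], "angular": [0, 0, 0]}, {"hand": 0, "offset": [-0.15, 0.035, 0.2], "angular": [0, 0, 0]}, {"hand": 0, "offset": [-0.15, 0.035, 0.1], "angular": [0, 0, 0]}, {"hand": 0, "offset": [-0.15, 0.035, 0], "angular": [0, 0, 0]}, {"hand": 0, "offset": [-0.15, 0.035, 0], "angular": [0, 0, 0]}, {"hand": 0, "offset": [-0.15, 0.035, 0], "angular": [0, 0, 0]}])

```text
time: 16.68
tool_pos: [0.5414, 0.1313, 0.2274]
tcp_rot: [-2.464, -1.948, 0.0]
wrist_force: [-1.1, 0.1, 0.7]
width: 0.111
```

drive_tool(deltas=[{"hand": 0.13, "offset": [0, 0, 0], "angular": [0, 0, 0]}, {"hand": 0.16, "offset": [0, 0, 0], "angular": [0, 0, 0]}, {"hand": 0.2, "offset": [0, 0, 0], "angular": [0, 0, 0]}, {"hand": 0.25, "offset": [0, 0, 0], "angular": [0, 0, 0]}, {"hand": 0.3, "offset": [0, 0, 0], "angular": [0, 0, 0]}, {"hand": 0.35, "offset": [0, 0, 0], "angular": [0, 0, 0]}, {"hand": 0.4, "offset": [0, 0, 0], "angular": [0, 0, 0]}, {"hand": 0.4, "offset": [0, 0, 0], "angular": [0, 0, 0]}], force=20)

```text
time: 17.68
tool_pos: [0.5414, 0.1313, 0.2272]
tcp_rot: [-2.464, -1.948, 0.0]
wrist_force: [-0.6, -0.7, 0.5]
width: 0.398
```

drive_tool(deltas=[{"hand": 0.4, "offset": [0, 0, 0.5], "angular": [0, 0, 0]}, {"hand": 0.4, "offset": [0, 0, 1.5], "angular": [0, 0, 0]}, {"hand": 0.4, "offset": [0, 0, 3], "angular": [0, 0, 0]}, {"hand": 0.4, "offset": [0, 0, 5], "angular": [0, 0, 0]}, {"hand": 0.4, "offset": [0, 0, 8], "angular": [0, 0, 0]}, {"hand": 0.4, "offset": [0, 0, 11], "angular": [0, 0, 0]}, {"hand": 0.4, "offset": [0, 0, 13], "angular": [0, 0, 0]}, {"hand": 0.4, "offset": [0, 0, 13], "angular": [0, 0, 0]}])

```text
time: 18.68
tool_pos: [0.5426, 0.1315, 0.3602]
tcp_rot: [2.463, 1.947, 0.007]
wrist_force: [0.7, -0.3, 0.2]
width: 0.4
```

```bash
python3 - <<'E'
from h import *
import pickle
d={n:bot.read_camera(n) for n in("scene","wrist","top")};pickle.dump(d,open("c5.pkl","wb"))
s=bot.read_state();print(s["time"],s["tool_pos"],s["wrist_force"],s["width"])
a=cv2.resize(d["scene"]["frame"][150:290,270:410],(400,400),interpolation=cv2.INTER_CUBIC)
b=cv2.resize(d["wrist"]["frame"][80:320,160:400],(400,400),interpolation=cv2.INTER_CUBIC)
cv2.imwrite("pics/p5.png",np.hstack([a,b]))
E
```

```text
18.825 [0.54089264 0.13115304 0.35592229] [0.2301076 0.7040905 0.0070243] 0.4047020914648322
```

View pics/p5.png

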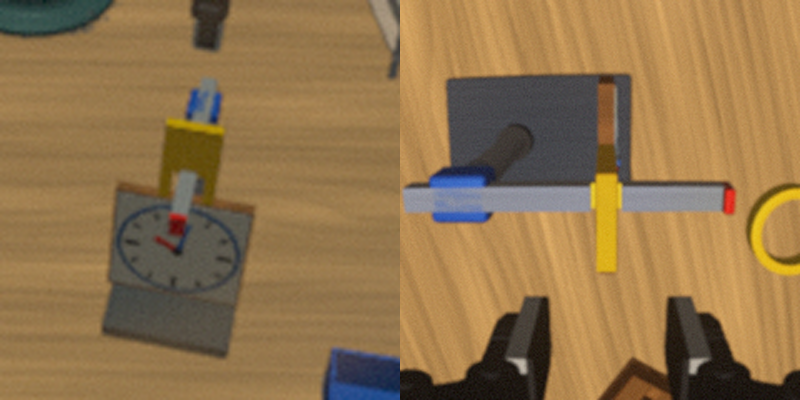

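The clock hangs square to the arm at (606,200), with yellow floor on both sides, and the dial faces outward. Next I let time pass and check that it is still and level.

drive_tool(deltas=[{"hand": 0.4, "offset": [0, 0, 0], "angular": [0, 0, 0]}, {"hand": 0.4, "offset": [0, 0, 0], "angular": [0, 0, 0]}, {"hand": 0.4, "offset": [0, 0, 0], "angular": [0, 0, 0]}, {"hand": 0.4, "offset": [0, 0, 0], "angular": [0, 0, 0]}, {"hand": 0.4, "offset": [0, 0, 0], "angular": [0, 0, 0]}, {"hand": 0.4, "offset": [0, 0, 0], "angular": [0, 0, 0]}, {"hand": 0.4, "offset": [0, 0, 0], "angular": [0, 0, 0]}, {"hand": 0.4, "offset": [0, 0, 0], "angular": [0, 0, 0]}])

```text
time: 19.82
tool_pos: [0.5415, 0.1313, 0.3573]
tcp_rot: [2.464, 1.948, 0.0]
wrist_force: [0.8, -0.7, -0.2]
width: 0.399
```

```bash
python3 - <<'E'
from h import *
import pickle
o=pickle.load(open("c5.pkl","rb"))
d={n:bot.read_camera(n) for n in("scene","top")}
for n in d:
    B=[]
    for c in(o[n],d[n]):
        h=cv2.cvtColor(c["frame"],cv2.COLOR_BGR2HSV);m=cv2.inRange(h,(20,150,90),(34,255,255))
        if n=="scene": m[:180]=0;m[230:]=0;m[:,:315]=0;m[:,360:]=0
        else: m[:180]=0;m[230:]=0;m[:,:200]=0;m[:,260:]=0
        r=cv2.minAreaRect(cent(m));B.append(cv2.boxPoints(r))
    print(n,"shift",abs(B[1]-B[0]).max(),B[1].round(1).tolist())
    if n=="top":
        P=np.array([onz(d[n],p,.263) for p in B[1]]);print(P.round(4).tolist(),P.mean(0))
# scene: ends of handle's top edge and panel's top corners (800-px crop p5, scale 400/140)
S=d["scene"];h=cv2.cvtColor(S["frame"],cv2.COLOR_BGR2HSV)
a=np.array([.9728,-.2317,0]);y=np.array([.2317,.9728,0]);E=np.array([.5412,.1306,.2105])
f=S["frame"].copy()
for k,(yy,zz) in{"handleL":(-.024,.053),"handleR":(.024,.053),"panelL":(-.06,-.03),"panelR":(.06,-.03),"botL":(-.06,-.152),"botR":(.06,-.152)}.items():
    u=proj(S,E+.005*a+yy*y+[0,0,zz]);print(k,u.round(1),"in crop",((u-[270,150])*400/140).round(0))
E
```

```text
scene shift 0.90592957 [[323.8999938964844, 218.39999389648438], [328.1000061035156, 190.3000030517578], [348.3999938964844, 193.3000030517578], [344.20001220703125, 221.5]]
top shift 0.0 [[241.0, 204.0], [241.0, 204.0], [241.0, 204.0], [241.0, 204.0]]
[[0.5319, 0.1091, 0.263], [0.5319, 0.1091, 0.263], [0.5319, 0.1091, 0.263], [0.5319, 0.1091, 0.263]] [0.53194779 0.10911472 0.263     ]
handleL [327.3 193.4] in crop [164. 124.]
handleR [347.8 197. ] in crop [222. 134.]
panelL [309.8 215.7] in crop [114. 188.]
panelR [358.5 224.7] in crop [253. 213.]
botL [306.9 248.3] in crop [105. 281.]
botR [352.2 257.2] in crop [235. 306.]
```

```bash
python3 -c "
from workcell import bot
print(bot.finish_job())"
```

```text
the job is handed in; nothing more can be done
None
```

The clock is hanging by its eye in the arm's notch with the dial facing outward. I handed the job in at about 20 s of the 61 s allowed.

**What I did:**
- I pinched the handle, lifted the clock out of the holder, turned it about 33° to face along the arm, and threaded the eye over the red end.
- I felt along the arm with a load of about 4–5 N. The load dropped off at the notch, so I lowered the clock to the floor and centred it. I let go once the clock's weight was on the arm.

**Last checks:**
- **Seating:** the wrist picture shows the clock square to the arm, with yellow notch floor on both sides of it.
- **Upright:** the panel and handle corners in the scene view lie within about 2–3 camera pixels of where an upright clock should appear.
- **Stillness:** the handle outline moved less than 1 pixel over about a second. The same check in the top view failed because it picked up only one stray pixel, so this rests on the scene view alone.
- **Release:** the gripper is about 13 cm above the release point with no measurable wrist force.
- **Bystanders:** I never moved near the tape roll, basket or duster, but I did not measure their positions again at the end.

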